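# Lock bayonet lids on the strainer pots

### The arm

A 7-joint arm with a two-finger parallel gripper is mounted at the origin on a cart in front of the work surface, level with it; the furniture and walls round the work are solid. World frame = base frame: x ahead of the robot, y to its left, z up, the work surface at z = 0. Lengths are in m, angles in rad, forces in N, time in s.
With the tool pointing down it reaches from about 0.35 to 0.9 m from the base axis. Payload 8.1 kg.
Tool frame: the origin (TCP) lies midway between the tips of the shut fingers; the grasp point (between the pads) lies arm.grasp_offset behind it (arm.grasp_offset is the distance from the TCP to the grasp point, in m); z points along the fingers, y is the line along which they close (so a half turn about z gives the same grasp; the last joint's range is limited). The gripper opens to 92 mm and grips with 3 to 60 N. Pads are 19 mm wide; open, the fingers measure 130 mm over their backs; the gripper's body (75 mm by 190 mm) begins 47 mm behind the grasp point.
Start: joints at [-1.383, 0.434, 0.025, 1.573, -0.012, 1.134, -0.075], TCP at [0.179, 0.599, 0.227] pointing down, gripper open.
Joint ranges: [-2.62, 2.62], [-0.44, 2.09], [-1.27, 1.32], [0.08, 2.57], [-1.32, 4.46], [0.12, 2], [-2.74, 2.74]. Speed limits (rad/s): [2.22, 2.22, 3.01, 3.01, 3.14, 3.14, 3.14].

### API

Orientations are given as a rotation vector (axis times angle).
In Python, from cell import observe, imaging, arm gives the robot as it stands.
- The arm moves only by the tool apply_moves, never from a script. Its argument "commands" is a list of rows, each a list of 5 numbers: the opening in per cent of the stroke, from 0 (shut) to 100 (fully open), then the shift along the world's x, y, z in units of 0.06 m (1.0 is 0.06 m), then the turn about the world's z in units of 0.5 rad (1.0 is 0.5 rad). A call has 1 to 12 rows; each row shifts and turns the commanded pose from where the row before left it; what a row does not reach is not made up. A row lasts 1/8 s, in which the tool goes at most 62.5 mm and 10.7 degrees, less where a joint would pass 70% of its speed; a pose out of reach is approached as far as the arm can. A call with a number of a shift or a turn outside -1 to 1 is refused whole. A call with a gripper value outside its range is refused whole. The fingers move at their own pace and stop on an object; "newtons" is the grip in N (left out, the last holds). Time passes only in rows, so rows that do not move let the fingers close. It gives the time, the measured TCP pose, the force, the opening and the grip force at its end, in the units of the state.
- observe(): the state, without advancing time (a new reading comes with each control period).
- imaging.get_image(name): name is "scene" or "side" or "wrist"; returns (picture, depth): 400x640x3 uint8, red, green, blue; 400x640 float32, m along the optical axis (not along the pixel's ray), 0 where there is no reading.
- imaging.camera_params(name): a dict with "camera_matrix" (3x3 intrinsics, pixels), "dist" ([k1, k2, p1, p2, k3] as OpenCV has them; the pictures are not rectified), "origin" and "rotation" of the camera in the world; the wrist camera has in their place "tool_from_camera" (4x4, takes a point from camera to tool coordinates, whose origin is the TCP and whose axes are the flange's). Camera axes: x right, y up, looking along -z (the intrinsics and any distortion apply to the point x, -y, -z); pixel columns grow to the right and rows downward; lengths in m; the calibration is good to about 2 mm. A picture is of the moment at which its call begins: read the wrist's pose just before it. camera_params takes no time and is no camera call.
- arm.sign_off(): hands the job in; it is judged then, once.
The state is a dict: "clock": time; "joints": joint angles; "dq": joint speeds; "joint_efforts": joint torques, N m; "position": TCP position; "ee_rot": TCP orientation; "force": force on the tool from outside, world axes, zero at the start; "ft_torque": the same for the moment, N m; "width": opening from 0.0 (shut) to 1.0 (fully open); "gripper_force": force on a finger pad.
Only numpy, scipy, OpenCV 4.12 (cv2) and the standard library are available. Lean on these libraries where they do the work, as an engineer would, in place of code of your own. Each camera call takes 0.05 s, during which the arm holds its last target. There are 200 camera calls.

### The job

Swing both flaps of the carton open, past upright, and fit every lid that is in it on a strainer pot of its own: lugs down through the notches, press against the spring, give it a quarter turn and let it rise so that it locks. When all the lids are locked and let go, fold both flaps of the carton down flat again; leave the other things on the bench where they are.

Things in the scene. Friction and masses are not known exactly. Their poses are not given: they have to be found in the camera images.
- lid1_c (a point): bayonet lid (may be absent), 52 mm high; this point: its centre, half-way up. Upright from below: brass skirt 36 mm across (0 to 20 mm, foot chamfered 2 mm); two lugs 12 mm wide, 6 mm high, flush with the underside, reaching 28 mm from the axis along x and -x; flange 56 mm across (20 to 26 mm); on top a wing to hold, 48 mm along x, 14 mm thick along y (26 to 52 mm), right above the lugs. 0.14 to 0.28 kg
- lid2_c (a point): second bayonet lid, the same as lid1 (may be absent); its centre. Half a turn about z makes no difference to a lid
- lid3_c (a point): third bayonet lid, the same as lid1 (may be absent); its centre. A lid stays upright if pushed about
- pot1: cast strainer pot bolted to the bench, foot 94 mm and body 80 mm across, rim 55 mm high; origin: centre of its underside. Brass pipe stubs stick out to 50 mm from the axis along x and -x at 24 mm height. Mouth 41 mm across; two notches 17 mm wide along y and -y let the lid's lugs down through the 10 mm thick lip
- pot2: second strainer pot, same as pot1. A sprung plate in each lies 8 mm below the rim: a lid set into the notches rests on it, centre 73 mm above the bench, lugs still caught in the notches. About 11 N presses it down until its flange meets the rim (centre 61 mm); below 65 mm the lugs turn freely under the lip
- pot3: third strainer pot, same as pot1. A quarter turn either way brings a pressed lid's lugs to two 4 mm deep pockets under the lip, along x and -x; let up there, the spring lifts the lid into them: locked, wing along the pot's x, centre about 69 mm above the bench, flange 8 mm proud of the rim, turning no more than 8 degrees
- carton: open cardboard carton standing fast on the bench, 192 mm along x, 122 mm along y, 70 mm high, walls and floor 4 mm, with a hinged flap on each end; origin: centre of its underside. The lids stand upright on its floor in a row along x, about 60 mm apart, wings roughly along x, their feet in a channel 52 mm wide between two packing strips 18 mm high
- flap_near (a joint): end flap of the carton, hinged on the top of its -x (robot's) end wall, 65 mm long from hinge to free edge, 116 mm wide, 4 mm thick; angle in rad: 0 lies flat over the carton, 1.57 stands upright, 2.0 leans outward (its stop). It stays where it is left and swings with under 1 N at its edge
- flap_near_hinge (a point): middle of that flap's hinge line (flap_near), on the top of the end wall; the hinge runs along the carton's y
- flap_far (a joint): end flap of the carton, hinged on the top of its +x (far) end wall, 65 mm long from hinge to free edge, 116 mm wide, 4 mm thick; angle in rad: 0 lies flat over the carton, 1.57 stands upright, 2.0 leans outward (its stop). It stays where it is left and swings with under 1 N at its edge
- flap_far_hinge (a point): middle of that flap's hinge line (flap_far), on the top of the end wall; the hinge runs along the carton's y
- bench_vice: blue bench vice, fixed, 182 mm high, 220 mm along x, 190 mm along y, between the carton and the pots: carry the lids clear over it; origin: under its middle
- the_screwdriver: bystander: flat screwdriver with an orange handle, 189 mm, lying near the bench's front edge; origin: under its middle
- the_spool: bystander: spool of solder, 62 mm across, 44 mm high, at the back; origin: centre of its underside
- the_nut: bystander: brass union nut, 57 mm across, 30 mm high, near the bench's right edge; origin: centre of its underside

How it is judged:
By the outcome, as a careful person would: the job done as asked, in the order asked, and still so for the second after the job is handed in, with the robot touching nothing.
Of lid1, lid2, lid3 only 2 to 3 are there at a start; the rules pass over those that are not, and their reading is None.
At some moment in a run one of lid1, lid2, lid3 may be knocked a few centimetres aside while the robot is not near it.
It also fails if it takes over 208 s, if anything falls off the work surface, if the arm or the gripper's body presses on something with over 40 N, if the wrist force passes 120 N, or if a joint passes its speed limit or range.

## Working session

There is one attempt and no reset: what is moved stays moved. The work goes in short steps, Python scripts to look and compute and a tool call to move; the robot and the scene stay as the last step left them, time stands still between calls to the robot, and variables do not carry over. Pictures are saved under pics/ and viewed, at most 14 in all, crops included, and the job is handed in when it is done.

Besides the shell and the picture viewer there is one more tool, called after "Emit:" as name([rows], argument=value, ...), one row to a line, values as JSON. apply_moves: Moves the arm, as the interface text tells. Its arguments: {"type":"object","properties":{"commands":{"type":"array"},"newtons":{"type":"number"}},"required":["commands"]}

```bash
mkdir -p pics
cat > h.py <<'E'
import numpy as np, cv2
from scipy.spatial.transform import Rotation as R
from cell import observe, imaging, arm
def grab(name):
    s=observe(); p=imaging.camera_params(name); im,d=imaging.get_image(name)
    if name=='wrist':
        T=np.array(p['tool_from_camera']); Rt=R.from_rotvec(s['ee_rot']).as_matrix()
        Rc=Rt@T[:3,:3]; o=Rt@T[:3,3]+np.array(s['position'])
    else: Rc=np.array(p['rotation']); o=np.array(p['origin'])
    return im,d,(np.array(p['camera_matrix']),np.array(p['dist']),Rc,o)
def rays(uv,c):
    K,D,Rc,o=c
    q=cv2.undistortPoints(np.array(uv,float).reshape(-1,1,2),K,D).reshape(-1,2)
    return np.c_[q[:,0],-q[:,1],-np.ones(len(q))]@Rc.T
def onplane(uv,z,c):
    r=rays(uv,c); return c[3]+r*((z-c[3][2])/r[:,2])[:,None]
def cloud(d,c):
    v,u=np.mgrid[0:d.shape[0],0:d.shape[1]]
    r=rays(np.c_[u.ravel(),v.ravel()],c)
    return (c[3]+r*d.ravel()[:,None]).reshape(*d.shape,3)
def save(im,n): cv2.imwrite('pics/'+n+'.png',im[...,::-1])
E
python3 - <<'E'
from h import *
for n in ['scene','side']:
    im,d,c=grab(n); save(im,n+'0'); np.savez('/tmp/'+n,im=im,d=d,P=cloud(d,c)); print(n,c[3].round(3),c[2].round(2).tolist(),(d>0).mean())
s=observe(); print(s, arm.grasp_offset)
E
```

```text
Traceback (most recent call last):
  File "h.py", line 20, in cloud
    return (c[3]+r*d.ravel()[:,None]).reshape(*d.shape,3)
                 ~^~~~~~~~~~~~~~~~~~
numpy._core._exceptions._ArrayMemoryError: Unable to allocate 488. GiB for an array with shape (256000, 256000) and data type float64
```

```bash
sed -i "s/return (c\[3\]+r\*d.ravel/d=np.asarray(d); return (c[3]+r*d.ravel/" h.py
python3 - <<'E'
from h import *
im,d,c=grab('scene'); print(type(d),d.shape,c[3].shape,c[2].shape,rays([[1,2],[3,4]],c).shape, c[3],type(im))
v,u=np.mgrid[0:400,0:640]
uv=np.c_[u.ravel(),v.ravel()];print(uv.shape)
print(rays(uv,c).shape, c[1], d.ravel()[:,None].shape)
E
```

```text
<class 'numpy.ndarray'> (400, 640) (3,) (3,) (2,) [0.49897226 0.22211937 0.80698556] <class 'numpy.ndarray'>
(256000, 2)
(256000,) [-0.0729474  0.         0.         0.         0.       ] (256000, 1)
```

Rotation is a rotation vector.

```bash
sed -i "s/Rc=np.array(p\['rotation'\]);/Rc=R.from_rotvec(p['rotation']).as_matrix();/" h.py
python3 - <<'E'
from h import *
for n in ['scene','side']:
    im,d,c=grab(n); save(im,n+'0'); np.savez('/tmp/'+n,im=im,d=d,P=cloud(d,c)); print(n,c[3].round(3),c[2].round(2).tolist(),(d>0).mean())
s=observe(); print(s, arm.grasp_offset)
E
```

```text
scene [0.499 0.222 0.807] [[-0.98, 0.17, -0.08], [-0.19, -0.87, 0.46], [0.01, 0.47, 0.88]] 0.99611328125
side [0.535 0.556 0.485] [[-1.0, 0.03, -0.01], [-0.02, -0.47, 0.88], [0.02, 0.88, 0.47]] 0.9959375
{'clock': 0.2, 'joints': array([-1.38256446,  0.43497439,  0.02499861,  1.57376466, -0.01160923,
        1.13399497, -0.07511843]), 'dq': array([-0.00023703, -0.00237947,  0.00137489, -0.00159116,  0.00091562,
        0.00060823, -0.00033776]), 'joint_efforts': array([ 1.14305978e-03, -6.67621064e+01,  9.84390378e-01, -3.14410651e+01,
       -6.05424447e-02,  3.99866095e-02,  1.22029433e-04]), 'position': array([0.17917731, 0.59843496, 0.2262283 ]), 'ee_rot': array([-4.55395728e-01, -3.10835892e+00,  1.56269908e-03]), 'force': array([ 0.49958351,  0.18009877, -0.27747946]), 'ft_torque': array([-0.05130396,  0.02732791,  0.02459185]), 'gripper_force': 0.0, 'width': 0.99806196067614} 0.0188
```

View pics/scene0.png

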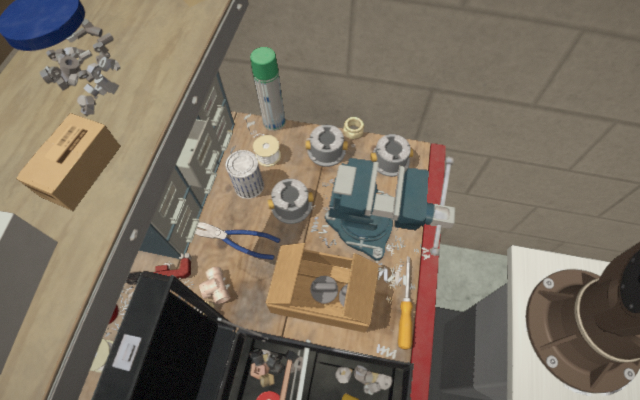

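View pics/side0.png

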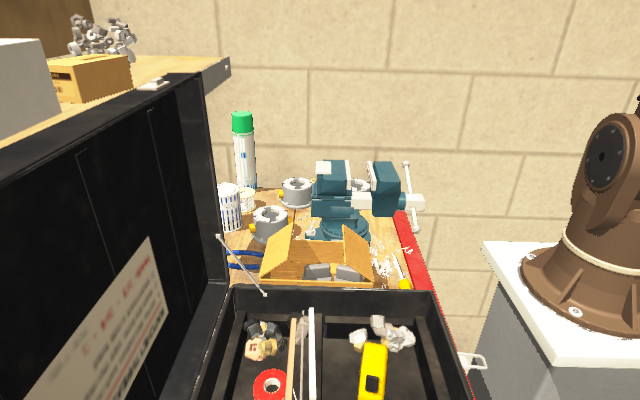

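Run:
```python
from h import *
f=np.load('/tmp/scene.npz');P=f['P'];im=f['im']
def at(u,v): return (P[v,u]*1000).round().astype(int).tolist()
for n,uv in dict(pot1=(327,132),pot2=(392,140),pot3=(290,187),lid=(322,285),lid2=(342,292),carR=(330,250),vice=(385,200),handle=(455,215),nut=(353,122),spool=(267,145),can=(243,160),spray=(262,55),driver=(405,330),toolbox=(320,340),bench=(320,235)).items(): print(n,at(*uv))
# rim fits: points at z 50-60 near
from scipy.ndimage import label
m=(abs(P[...,2]-.055)<.005)
for n,(u,v) in dict(p1=(327,138),p2=(392,146),p3=(290,193)).items():
    mm=np.zeros_like(m); mm[v-25:v+30,u-30:u+30]=m[v-25:v+30,u-30:u+30]
    uv=np.argwhere(mm); q=P[mm]; c0=np.median(q[:,:2],0); q=q[np.linalg.norm(q[:,:2]-c0,axis=1)<.05]
    (cx,cy),r=cv2.minEnclosingCircle((q[:,:2]*1000).astype(np.float32)); print(n,len(q),cx,cy,r,c0, np.median(q[:,2]))
# carton/flaps height pts
big=cv2.resize(im[90:350,180:470],None,fx=2.7,fy=2.3,interpolation=cv2.INTER_CUBIC); save(big,'crop0')
mb=(P[...,1]<.35)&(P[...,0]>.2)&(P[...,0]<.8)
# top-down height map
H=np.zeros((100,140))
g=P[mb]; 
for p in P[235:335,255:390].reshape(-1,3)[::1]:
    pass
for v in range(240,330,6): print(v,[at(u,v) for u in range(265,390,15)])
```

```text
pot1 [602, -343, 47]
pot2 [446, -358, 37]
pot3 [653, -179, 48]
lid [541, 24, 56]
lid2 [500, 28, 51]
carR [542, -71, -2]
vice [448, -152, 114]
handle [138, -479, -513]
nut [548, -412, 13]
spool [734, -283, 41]
can [760, -201, 92]
spray [750, -382, 223]
driver [368, 71, 23]
toolbox [526, 117, -1]
bench [570, -100, 0]
p1 503 601.085205078125 -321.9871826171875 40.633792877197266 [ 0.60116732 -0.31879047] 0.05409670425000179
p2 527 442.85516357421875 -325.9685974121094 41.02499008178711 [ 0.44317699 -0.32256512] 0.05401560117491844
p3 614 649.9810791015625 -158.70367431640625 39.88654708862305 [ 0.65035958 -0.15751493] 0.053680477785226
240 [[686, -65, -1], [653, -70, 4], [621, -77, 0], [589, -84, 1], [556, -84, 16], [525, -96, 2], [493, -99, 11], [462, -93, 39], [429, -111, 11]]
246 [[682, -51, 0], [650, -58, -1], [603, -28, 101], [586, -70, 0], [554, -77, -1], [522, -84, -3], [499, 222, 807], [460, -80, 40], [426, -101, 1]]
252 [[679, -38, -2], [633, -19, 75], [600, -17, 101], [576, -33, 69], [552, -64, -3], [520, -70, -1], [488, -75, 1], [457, -77, 13], [424, -89, -2]]
258 [[674, -23,
[... 971 characters left out ...]
2, -1]]
300 [[652, 62, -2], [607, 76, 96], [590, 53, 16], [561, 45, 3], [531, 45, 29], [502, 39, 27], [475, 50, 98], [447, 40, 78], [411, 15, -1]]
306 [[649, 74, 0], [608, 81, 70], [587, 66, 19], [558, 60, 17], [529, 54, 19], [500, 46, 6], [473, 60, 97], [445, 51, 76], [410, 27, 0]]
312 [[646, 85, -1], [612, 84, 25], [580, 85, 59], [552, 81, 68], [526, 65, 16], [497, 60, 17], [472, 71, 98], [444, 61, 75], [408, 39, 0]]
318 [[642, 97, -1], [613, 91, 0], [584, 85, -1], [552, 84, 28], [523, 85, 64], [496, 81, 69], [470, 81, 94], [442, 71, 73], [407, 51, 0]]
324 [[640, 108, -2], [610, 103, 3], [581, 97, 0], [552, 91, -2], [522, 85, -1], [493, 85, 33], [467, 86, 66], [434, 68, -3], [405, 62, -3]]
```

View pics/crop0.png

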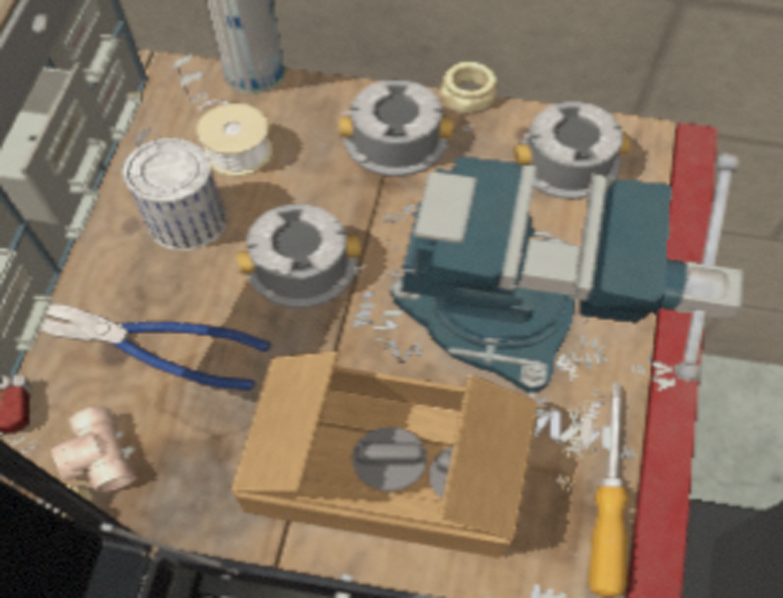

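```bash
cat > m1.py <<'E'
from h import *
def plane(q):
    for _ in range(4):
        c=q.mean(0); n=np.linalg.svd(q-c,full_matrices=False)[2][2]; n*=np.sign(n[2]); q=q[abs((q-c)@n)<.004]
    return c,n,q
if __name__=='__main__':
    for cam in ['scene','side']:
        f=np.load(f'/tmp/{cam}.npz');P=f['P'];im=f['im']
        hsv=cv2.cvtColor(im,cv2.COLOR_RGB2HSV)
        X,Y,Z=P[...,0],P[...,1],P[...,2]
        for n,x0,x1 in(('near',.42,.505),('far',.57,.66)):
            m=(X>x0)&(X<x1)&(Y>-.04)&(Y<.1)&(Z>.076)&(Z<.15)
            c,nn,q=plane(P[m]); dr=np.cross(nn,[0,0,1]); dr/=np.linalg.norm(dr)
            if n=='near': dr=-dr if dr[1]<0 else dr
            s=c+ np.cross(nn,dr)*((.07-c[2])/np.cross(nn,dr)[2])
            print(cam,n,len(q),c.round(3),nn.round(3),'hinge pt',s.round(4),'yaw',np.degrees(np.arctan2(dr[1],dr[0])).round(1),'tilt',np.arccos(nn[2]).round(2), 'y',q[:,1].min().round(3),q[:,1].max().round(3),'z',q[:,2].max().round(3))
        # wings
        m=(X>.46)&(X<.6)&(Y>-.01)&(Y<.065)&(Z>.043)&(Z<.062)
        nl,lab,st,ce=cv2.connectedComponentsWithStats(m.astype(np.uint8))
        for i in range(1,nl):
            if st[i,4]>25:
                q=P[lab==i]; r=cv2.minAreaRect((q[:,:2]*1000).astype(np.float32)); print(cam,'wing',st[i],r,np.median(q[:,2]))
        # stubs
        m=(hsv[...,0]>12)&(hsv[...,0]<32)&(hsv[...,1]>140)&(hsv[...,2]>90)&(Z>.008)&(Z<.042)&(Y<-.1)
        nl,lab,st,ce=cv2.connectedComponentsWithStats(m.astype(np.uint8))
        for i in range(1,nl):
            if st[i,4]>12: print(cam,'stub',st[i,4],ce[i].round(),np.median(P[lab==i],0).round(3))
E
python3 m1.py
```

```text
scene near 1613 [0.47  0.027 0.095] [-0.602  0.001  0.798] hinge pt [0.4369 0.0272 0.07  ] yaw 89.9 tilt 0.65 y -0.034 0.083 z 0.114
scene far 1359 [0.607 0.026 0.096] [ 0.638 -0.005  0.77 ] hinge pt [0.639  0.0256 0.07  ] yaw -90.4 tilt 0.69 y -0.035 0.081 z 0.115
scene wing [312 283  24   8 186] ((537.5008544921875, 24.472003936767578), (44.67308807373047, 13.318649291992188), 11.29941177368164) 0.0537579774298832
scene wing [341 286   6   9  35] ((498.28021240234375, 23.17081642150879), (14.145435333251953, 8.708444595336914), 88.6937255859375) 0.0534173086345473
scene stub 22 [345. 145.] [ 0.554 -0.325  0.031]
scene stub 13 [373. 159.] [ 0.483 -0.302  0.028]
scene stub 25 [310. 197.] [ 0.607 -0.172  0.031]
side near 1027 [0.469 0.033 0.096] [-0.606  0.007  0.796] hinge pt [0.4352 0.0334 0.07  ] yaw 89.4 tilt 0.65 y -0.032 0.085 z 0.115
side far 948 [0.61  0.033 0.097] [0.639 0.002 0.769] hinge pt [0.6427 0.0329 0.07  ] yaw -89.8 tilt 0.69 y -0.034 0.084 z 0.117
side wing [304 263  26  12 245] ((538.6018676757812, 24.979572296142578), (47.08978271484375, 15.592545509338379), 11.303909301757812) 0.05438566702003078
side wing [336 264  24  14 200] ((481.07354736328125, 28.256427764892578), (15.223950386047363, 44.19398498535156), 74.76110076904297) 0.05260106521898139
side stub 31 [280. 194.] [ 0.645 -0.305  0.03 ]
side stub 25 [289. 220.] [ 0.608 -0.169  0.033]
side stub 54 [252. 228.] [ 0.69  -0.134  0.03 ]
```

Run:
```python
from h import *
H={}
for cam in ['scene','side']:
    P=np.load(f'/tmp/{cam}.npz')['P'].reshape(-1,3)
    P=P[(P[:,2]>-.3)&(P[:,2]<.6)]
    for p in P: 
        k=(int(p[0]//.05),int(p[1]//.05)); H[k]=max(H.get(k,-1),p[2])
print('x→',[i*5 for i in range(2,20)])
for j in range(10,-10,-1): print(j*5,' '.join('%4d'%(H[(i,j)]*1000) if (i,j) in H else '   .' for i in range(2,20)))
```

```text
x→ [10, 15, 20, 25, 30, 35, 40, 45, 50, 55, 60, 65, 70, 75, 80, 85, 90, 95]
50    .    .    .    .    .    .    .    .    .    .    .    .    .    .    .    .    .    .
45    .    .    .    .    .    .    .    .    .    .    .    .    .    .    .    .    .    .
40    .    .    .    .    .    .    .    .    .    .    .  415  382    .    .    .    .    .
35    .    .    .    .    .    .    .    .    .    .    .  415  413    .    .    .    .    .
30    .    .    .    .    .  113    .    .    .    .    .  415  413    .    .    .    2    1
25    .    .    .    .    .  112   82   82   75   81   64  415  413  362  369  374   46    1
20    .    .    .    .   63  112   85   85   74   79   69  421  414  362  358  404   46    0
15    2    0    .    .    3  111   83   82   73   77   71  415  414  362  359  442   22    0
10    3    1    .    .    3  112  112  112  113  112  158  415  414  362  358  442  356    1
5   17    1    .    .    3   28   82  114   72  116  106    3   36  361  358  408  408  358
0   17    0    .    .    2   26   82  115   58  116  106    5   29  361  407  408  408  358
-5   16    0    .    .    3   26   81  113   72  116  105   12   12  361  407  408  407  358
-10   17    1    .    .   90  177  178  178  178   20    2   12   13  361  358  506  506  506
-15    4    1    .    .  124  178  178  178  185  132   57   58    2  360  358  506  506  506
-20    2    0    .    .  133  178  178  178  184  130   57   58   99  362  359  501  453  429
-25    .    .    .    .  160  175   37   44   10   11    2    3   99  362  359  358  358  357
-30    .    .    .    .  156    0   57   57    0   57   57    6   46  362  359  358  358  358
-35    .    .    .    .    3   36   58   56    3   57   58    3   46  362  359  358  358  358
-40    .    .    .    .    3    3   57   57   31   57   56    3  227  362  359  357  357  358
-45    .    .    .    .   -2    .   -1   -2   30   31    .   -1  227  362  359  357  357  357
```

Run:
```python
from h import *
Q=np.concatenate([np.load(f'/tmp/{c}.npz')['P'].reshape(-1,3) for c in ['scene','side']])
for x in np.arange(.38,.72,.03):
    q=Q[(abs(Q[:,0]-x)<.015)&(Q[:,1]>.09)&(Q[:,1]<.2)&(Q[:,2]>.09)]
    if len(q): print(x.round(2),len(q),'ymin',np.percentile(q[:,1],[0,5,50]).round(3),'z',np.percentile(q[:,2],[50,99]).round(3))
q=Q[(Q[:,0]>.59)&(Q[:,0]<.7)&(Q[:,1]>.08)&(Q[:,1]<.4)&(Q[:,2]>.12)&(Q[:,2]<.42)]
for z in (.13,.15,.18,.22,.3,.4):
    r=q[abs(q[:,2]-z)<.012]
    if len(r): print(z,r[:,:2].min(0),len(r))
```

```text
0.38 617 ymin [0.136 0.14  0.146] z [0.106 0.111]
0.41 331 ymin [0.139 0.14  0.144] z [0.105 0.111]
0.44 345 ymin [0.138 0.14  0.144] z [0.105 0.111]
0.47 339 ymin [0.137 0.139 0.144] z [0.104 0.111]
0.5 337 ymin [0.137 0.139 0.143] z [0.105 0.111]
0.53 329 ymin [0.138 0.139 0.143] z [0.104 0.111]
0.56 308 ymin [0.138 0.139 0.143] z [0.106 0.111]
0.59 315 ymin [0.137 0.139 0.143] z [0.106 0.111]
0.62 359 ymin [0.138 0.139 0.144] z [0.107 0.128]
0.65 757 ymin [0.138 0.141 0.146] z [0.109 0.179]
0.68 7525 ymin [0.138 0.14  0.142] z [0.295 0.415]
0.71 8762 ymin [0.138 0.14  0.169] z [0.289 0.413]
0.13 [0.62828282 0.13874   ] 1688
0.15 [0.63885988 0.13872521] 2201
0.18 [0.65675879 0.13837312] 2254
0.22 [0.66755464 0.13869178] 3500
0.3 [0.66932671 0.13862867] 2358
0.4 [0.67122005 0.13821915] 1973
```

Emit:
apply_moves([
  [0,0.47,-0.8,0,0.05],
  [0,0.47,-0.8,0,0.05],
  [0,0.47,-0.8,0,0.05],
  [0,0.47,-0.8,0,0.05],
  [0,0.47,-0.8,0,0.05],
  [0,0.47,-0.8,0,0.05],
  [0,0.47,-0.8,0,0.05],
  [0,0.47,-0.8,0,0.05],
  [0,0.47,-0.8,0,0.05],
  [0,0.47,-0.8,0,0.05],
  [0,0.47,-0.8,0,0.05],
  [0,0.47,-0.8,0,0.05],
])

```text
clock: 1.7
position: [0.5183, 0.0212, 0.2268]
ee_rot: [-0.016, 3.141, 0.0]
force: [0.8, 0.2, 0.0]
width: 0.005
gripper_force: 0.0
```

Emit:
apply_moves([
  [0,0,0.08,-0.7,0],
  [0,0,0,-0.7,0],
  [0,0,0,-0.7,0],
  [0,-0.25,0,0,0],
  [0,-0.25,0,0,0],
  [0,-0.25,0,0,0],
  [0,-0.25,0,0,0],
  [0,-0.25,0,0,0],
  [0,-0.1,0,0,0],
  [0,0,0,0,0],
])

```text
clock: 2.95
position: [0.4383, 0.0277, 0.1016]
ee_rot: [-0.015, 3.137, 0.001]
force: [4.8, -0.2, 0.4]
width: 0.009
gripper_force: 2.2
```

Emit:
apply_moves([
  [0,0.6,0,0,0],
  [0,0.9,0,0,0],
  [0,0.4,0,0,0],
  [0,0.25,0,0,0],
  [0,0.25,0,0,0],
  [0,0.25,0,0,0],
  [0,0.25,0,0,0],
  [0,0.25,0,0,0],
  [0,0.15,0,0,0],
  [0,0,0,0,0],
])

```text
clock: 4.2
position: [0.6347, 0.0276, 0.1006]
ee_rot: [0.014, -3.141, 0.0]
force: [-0.5, -0.2, 0.3]
width: 0.004
gripper_force: 0.0
```

Emit:
apply_moves([
  [0,-0.5,0,0,0],
  [0,-0.4,0,0.7,0],
  [40,-0.4,0,0.9,0],
  [40,0,0,0.9,0],
  [40,0,0,0.5,0],
  [40,0,0,0,0],
])

```text
clock: 4.95
position: [0.5574, 0.0276, 0.2834]
ee_rot: [-0.014, 3.137, 0.002]
force: [0.5, 1.6, -0.1]
width: 0.375
gripper_force: 0.0
```

Run:
```python
from h import *
im,d,c=grab('wrist'); save(im,'w1'); im2,d2,c2=grab('scene')
P=cloud(d2,c2);X,Y,Z=P[...,0],P[...,1],P[...,2]
P1=cloud(d,c); print(c[3],c[2].round(2))
from m1 import plane
for nm,PP in(('w',P1),('s',P)):
    for n,x0,x1 in(('near',.39,.45),('far',.63,.69)):
        m=(PP[...,0]>x0)&(PP[...,0]<x1)&(PP[...,1]>-.04)&(PP[...,1]<.1)&(PP[...,2]>.076)&(PP[...,2]<.15)
        if m.sum()>50:
            cc,nn,q=plane(PP[m]); print(nm,n,len(q),cc.round(3),nn.round(3),'zmax',q[:,2].max(),q[:,0].min(),q[:,0].max())
    m=(PP[...,0]>.445)&(PP[...,0]<.63)&(PP[...,1]>-.025)&(PP[...,1]<.08)&(PP[...,2]>.046)&(PP[...,2]<.063)
    nl,lab,st,ce=cv2.connectedComponentsWithStats(m.astype(np.uint8))
    for i in range(1,nl):
        if st[i,4]>40:
            q=PP[lab==i]; r=cv2.minAreaRect((q[:,:2]*1000).astype(np.float32)); print(nm,'wing',st[i],np.round(r[0],1),np.round(r[1],1),r[2],np.median(q[:,2]))
```

```text
[0.48357366 0.02628259 0.44139284] [[-0.01 -0.96 -0.28]
 [ 1.   -0.01 -0.  ]
 [ 0.   -0.28  0.96]]
w near 5443 [0.426 0.024 0.107] [ 0.904 -0.005  0.427] zmax 0.13124840366496693 0.41268426539217895 0.4419763241572131
w far 2386 [0.647 0.028 0.1  ] [-0.939  0.005  0.344] zmax 0.12539315708930276 0.6364007953886858 0.6558513527856196
w wing [276  62 100   4 153] [447.3  27.8] [104.1   1.2] 89.67676544189453 0.054698641204711074
w wing [313  72  22  45 576] [479.2  26. ] [14.1 47.9] 74.68028259277344 0.05580404021236973
w wing [311 127  18  44 526] [538.3  22.3] [47.9 14. ] 11.18232250213623 0.055912093896883286
s near 1152 [0.426 0.028 0.105] [ 0.902 -0.003  0.431] zmax 0.13066807570504113 0.4120251601376672 0.440044424762819
s far 682 [0.651 0.032 0.114] [-0.928  0.014  0.373] zmax 0.13220146780696862 0.6355309092126831 0.6609656420774792
s wing [326 283  10   8  76] [524.2  21.9] [17.6 12.9] 11.50283145904541 0.05397771113107641
s wing [342 286  24  16 187] [478.7  27.4] [14.4 47.5] 74.08197021484375 0.05390496961644242
```

View pics/w1.png

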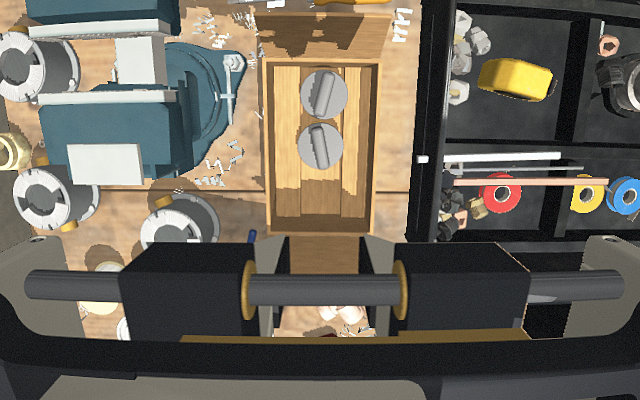

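Run:
```python
from h import *
Q=np.concatenate([np.load(f'/tmp/{c}.npz')['P'].reshape(-1,3) for c in ['scene','side']])
q=Q[(Q[:,0]>.69)&(Q[:,0]<.9)&(Q[:,1]<-.03)&(Q[:,1]>-.3)&(Q[:,2]>.12)&(Q[:,2]<.45)]
for z in np.arange(.13,.4,.03):
    r=q[abs(q[:,2]-z)<.015]
    if len(r): print('shelf',z.round(2),len(r),np.percentile(r[:,0],[0,5,50]).round(3))
for n,c,r0 in(('p2',(.443,-.324),.11),('p3',(.650,-.158),.11),('p1',(.601,-.32),.11)):
    r=Q[(np.hypot(Q[:,0]-c[0],Q[:,1]-c[1])<r0)&(Q[:,2]>.075)&(Q[:,2]<.3)]
    if len(r):
        dd=np.hypot(r[:,0]-c[0],r[:,1]-c[1]); i=dd.argsort()[:3]; print(n,len(r),r[i].round(3).tolist(),dd[i].round(3))
        a=np.degrees(np.arctan2(r[:,1]-c[1],r[:,0]-c[0]));
        for t in range(-180,180,15):
            m=(a>=t)&(a<t+15)
            if m.sum(): print('  ang',t,dd[m].min().round(3),r[m,2].max().round(3))
```

```text
shelf 0.13 716 [0.808 0.82  0.848]
shelf 0.16 1054 [0.816 0.819 0.848]
shelf 0.19 459 [0.818 0.819 0.82 ]
shelf 0.31 909 [0.778 0.779 0.78 ]
shelf 0.34 2858 [0.774 0.779 0.781]
shelf 0.37 8913 [0.778 0.783 0.841]
shelf 0.4 982 [0.84  0.843 0.881]
p3 1033 [[0.724, -0.183, 0.098], [0.726, -0.179, 0.092], [0.727, -0.178, 0.089]] [0.078 0.079 0.079]
  ang -180 0.094 0.183
  ang -45 0.089 0.1
  ang -30 0.078 0.1
  ang -15 0.079 0.1
  ang 0 0.094 0.098
  ang 150 0.099 0.183
  ang 165 0.094 0.184
```

Emit:
apply_moves([
  [40,-0.16,-0.04,-0.9,0.19],
  [40,-0.16,-0.05,-0.9,0.18],
  [40,0,0,-0.9,0],
  [40,0,0,-0.7,0],
  [40,0,0,-0.43,0],
  [40,0,0,-0.3,0],
  [40,0,0,0,0],
])

```text
clock: 5.92
position: [0.5353, 0.0217, 0.031]
ee_rot: [0.303, -3.123, 0.0]
force: [-0.8, 0.1, 0.6]
width: 0.401
gripper_force: 0.0
```

Emit:
apply_moves([
  [40,0.04,0.01,0.05,0],
  [0,0,0,0,0],
  [0,0,0,0,0],
  [0,0,0,0,0],
  [0,0,0,0.3,0],
  [0,0,0,0.6,0],
  [0,0,0,0.9,0],
  [0,0,0,0.9,0],
  [0,0,0,0.9,0],
  [0,0,0,0,0],
], newtons=40)

```text
clock: 7.18
position: [0.542, 0.0228, 0.256]
ee_rot: [-0.303, 3.119, 0.001]
force: [0.6, -0.2, -2.5]
width: 0.152
gripper_force: 39.9
```

Emit:
apply_moves([
  [0,0,-0.9,0,0],
  [0,0,-0.9,0,0],
  [0,0,-0.9,0,0],
  [0,0,-0.9,0,0],
  [0,0,-0.9,0,0],
  [0,0,-0.8,0,0],
  [0,0,0,0,0],
  [0,0,0,0,0],
])

```text
clock: 8.18
position: [0.5393, -0.2944, 0.2505]
ee_rot: [0.304, -3.125, -0.003]
force: [-0.4, 1.1, -1.9]
width: 0.148
gripper_force: 39.9
```

Run:
```python
from h import *
print({k:observe()[k] for k in('position','ee_rot')})
im,d,c=grab('wrist'); save(im,'w2'); P=cloud(d,c); np.savez('/tmp/w2',im=im,d=d,P=P,K=c[0],D=c[1],Rc=c[2],o=c[3])
for n,cx,cy in(('p1',.601,-.322),('p2',.443,-.326)):
    r=np.hypot(P[...,0]-cx,P[...,1]-cy)
    m=(r<.055)&(abs(P[...,2]-.055)<.004)
    q=(P[m][:,:2]*1000).astype(np.float32)
    print(n,m.sum(),cv2.minEnclosingCircle(q),np.median(P[m][:,2]))
```

```text
{'position': array([ 0.53934174, -0.29443402,  0.2505385 ]), 'ee_rot': array([ 3.03987560e-01, -3.12507511e+00, -2.59795230e-03])}
p1 1146 ((596.3935546875, -329.28411865234375), 38.69794845581055) 0.055205764042925154
p2 3439 ((443.0814514160156, -325.85430908203125), 39.959075927734375) 0.05515647827643022
```

View pics/w2.png

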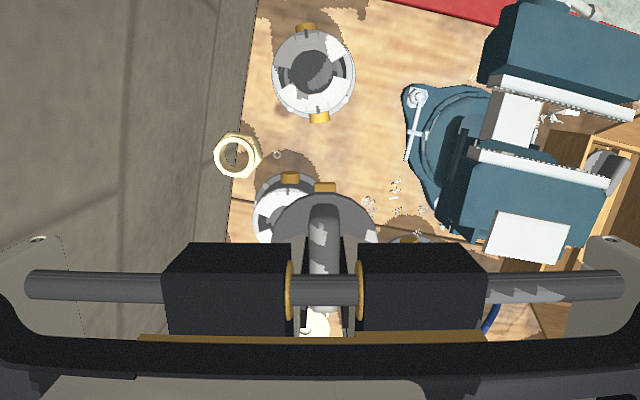

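```bash
cat > pot.py <<'E'
from h import *
def notch(P,cx,cy):
    r=np.hypot(P[...,0]-cx,P[...,1]-cy); a=np.degrees(np.arctan2(P[...,1]-cy,P[...,0]-cx))
    m=(r>.023)&(r<.027); o=[]
    for t in range(-180,180,5):
        k=m&(a>=t)&(a<t+5); o.append((t,k.sum(),round(np.median(P[k][:,2])*1000) if k.any() else None))
    return o
E
python3 - <<'E'
from pot import *
f=np.load('/tmp/w2.npz');P=f['P'];im=f['im'];c=(f['K'],f['D'],f['Rc'],f['o'])
print([(t,z) for t,n,z in notch(P,.4431,-.3259)])
hsv=cv2.cvtColor(im,cv2.COLOR_RGB2HSV)
m=((hsv[...,0]>12)&(hsv[...,0]<32)&(hsv[...,1]>150)&(hsv[...,2]>100)).astype(np.uint8)
for box in((270,10,350,135),(255,160,345,195)):
    mm=np.zeros_like(m); mm[box[1]:box[3],box[0]:box[2]]=m[box[1]:box[3],box[0]:box[2]]
    nl,lab,st,ce=cv2.connectedComponentsWithStats(mm)
    for i in range(1,nl):
        if st[i,4]>20: print(ce[i],st[i],np.median(P[lab==i],0).round(4),onplane([ce[i]],.03,c).round(4))
m=(np.hypot(P[...,0]-.443,P[...,1]+.326)<.05)&(abs(P[...,2]-.055)<.003)
q=(P[m][:,:2]*1000); 
# rim circle by outer hull fit
h=cv2.convexHull(q.astype(np.float32))[:,0]; A=np.c_[2*h,np.ones(len(h))]; s=np.linalg.lstsq(A,(h**2).sum(1),rcond=None)[0]; print(s[:2],np.sqrt(s[2]+s[0]**2+s[1]**2))
# inner hole: points deeper z<.05 within 24mm
E
```

```text
[(-180, 56), (-175, 55), (-170, 56), (-165, 55), (-160, 56), (-155, 55), (-150, 55), (-145, 56), (-140, 55), (-135, 55), (-130, 56), (-125, 55), (-120, 55), (-115, 55), (-110, 55), (-105, 56), (-100, 56), (-95, 55), (-90, 49), (-85, 47), (-80, 47), (-75, 47), (-70, 48), (-65, 47), (-60, 47), (-55, 55), (-50, 56), (-45, 55), (-40, 56), (-35, 56), (-30, 56), (-25, 56), (-20, 55), (-15, 55), (-10, 56), (-5, 56), (0, 55), (5, 55), (10, 55), (15, 56), (20, 56), (25, 55), (30, 55), (35, 55), (40, 56), (45, 56), (50, 55), (55, 55), (60, 55), (65, 55), (70, 56), (75, 56), (80, 55), (85, 56), (90, 56), (95, 48), (100, 46), (105, 47), (110, 48), (115, 48), (120, 47), (125, 53), (130, 56), (135, 56), (140, 56), (145, 55), (150, 55), (155, 55), (160, 55), (165, 55), (170, 55), (175, 55)]
[ 442.9290439  -325.88005618] 39.49205391969082
```

```bash
cat > held.py <<'E'
from h import *
from scipy.optimize import least_squares
def held(P,pos,rot):
    Rt=R.from_rotvec(rot).as_matrix(); L=(P-pos)@Rt  # tool coords
    m=(np.hypot(L[...,0],L[...,1])<.045)&(abs(L[...,2])<.03)
    z=L[m][:,2]; h,e=np.histogram(z,bins=np.arange(-.03,.031,.002)); print('zhist',dict(zip((e[:-1]*1000).round().astype(int).tolist(),h.tolist())))
    return L,m
E
python3 - <<'E'
from held import *
f=np.load('/tmp/w2.npz');P=f['P']
L,m=held(P,np.array([0.53934174,-0.29443402,0.2505385]),[3.03987560e-01,-3.12507511e+00,-2.59795230e-03])
lab=np.argwhere(m); 
for z0,z1 in((-.03,-.018),(-.002,.012)):
    k=m&(L[...,2]>z0)&(L[...,2]<z1); q=L[k]*1000
    print(z0,k.sum(),q.min(0).round(1),q.max(0).round(1),np.median(q,0).round(1))
k=m&(L[...,2]>-.002)&(L[...,2]<.012); q=(L[k][:,:2]*1000).astype(np.float32); h=cv2.convexHull(q)[:,0]; print(h.round(1).tolist())
E
```

```text
zhist {-30: 80, -28: 82, -26: 77, -24: 85, -22: 1135, -20: 813, -18: 247, -16: 103, -14: 113, -12: 131, -10: 125, -8: 105, -6: 85, -4: 74, -2: 55, 0: 23, 2: 46, 4: 2166, 6: 503, 8: 72, 10: 9, 12: 0, 14: 0, 16: 0, 18: 0, 20: 0, 22: 1, 24: 142, 26: 43, 28: 13}
-0.03 2272 [-22.3 -15.  -30. ] [ 25.   13.6 -18. ] [ 10.3  -0.9 -20.4]
-0.002 2874 [  2.6 -27.9  -2. ] [29.1 27.4 10.4] [16.5  0.   5.4]
[[29.100000381469727, -4.400000095367432], [29.100000381469727, 3.0], [29.100000381469727, 4.0], [26.600000381469727, 11.399999618530273], [26.299999237060547, 11.899999618530273], [25.600000381469727, 13.0], [24.5, 14.5], [20.700000762939453, 19.5], [20.299999237060547, 20.0], [17.399999618530273, 21.899999618530273], [12.800000190734863, 24.799999237060547], [8.300000190734863, 26.100000381469727], [6.099999904632568, 26.700000762939453], [3.4000000953674316, 27.299999237060547], [2.5999999046325684, 27.399999618530273], [3.200000047683716, -25.0], [3.200000047683716, -26.100000381469727], [3.299999952316284, -27.600000381469727], [4.0, -27.899999618530273], [6.900000095367432, -27.5], [11.699999809265137, -26.299999237060547], [12.5, -26.100000381469727], [14.399999618530273, -24.899999618530273], [20.5, -21.0], [24.100000381469727, -16.299999237060547], [25.299999237060547, -14.699999809265137], [25.700000762939453, -14.0], [26.399999618530273, -12.300000190734863], [27.5, -9.300000190734863]]
```

Emit:
apply_moves([
  [0,-0.2,-0.07,0,-0.36],
  [0,-0.2,-0.07,0,-0.36],
  [0,-0.2,-0.07,0,-0.36],
  [0,-0.2,-0.07,0,-0.36],
  [0,-0.2,-0.07,0,-0.36],
  [0,-0.2,-0.07,0,-0.36],
  [0,-0.2,-0.06,-0.5,-0.36],
  [0,-0.2,-0.06,-0.6,-0.36],
  [0,0,0,-0.6,0],
  [0,0,0,-0.6,0],
  [0,0,0,0,0],
  [0,0,0,0,0],
])

```text
clock: 9.72
position: [0.4446, -0.3274, 0.115]
ee_rot: [1.831, 2.552, 0.0]
force: [0.3, 0.8, -1.9]
width: 0.148
gripper_force: 39.9
```

Run:
```python
from h import *
s=observe(); M=R.from_rotvec(s['ee_rot']).as_matrix(); print(s['position'].round(4),np.degrees(np.arctan2(M[1,1],M[0,1])),M.round(3).tolist(),s['joints'].round(2),s['force'])
```

```text
[ 0.4446 -0.3274  0.115 ] 18.674226381197073 [[-0.32, 0.947, 0.001], [0.947, 0.32, -0.0], [-0.001, 0.001, -1.0]] [ 0.04  0.51  0.71  1.92 -0.43  0.86  1.3 ] [ 0.30746911  0.82338907 -1.88981229]
```

Emit:
apply_moves([
  [0,-0.02,0.01,-0.2,0],
  [0,0,0,-0.15,0],
  [0,0,0,-0.1,0],
  [0,0,0,-0.1,0],
  [0,0,0,-0.05,0],
  [0,0,0,0,0],
  [0,0,0,0,0],
])

```text
clock: 10.6
position: [0.4426, -0.327, 0.0782]
ee_rot: [-1.833, -2.551, -0.0]
force: [-1.2, 1.3, 2.0]
width: 0.149
gripper_force: 40.0
```

Emit:
apply_moves([
  [0,0,0,-0.06,0],
  [0,0,0,-0.06,0],
  [0,0,0,-0.06,0],
  [0,0,0,-0.02,0],
  [0,0,0,0,0],
])

```text
clock: 11.22
position: [0.443, -0.3272, 0.0667]
ee_rot: [1.832, 2.551, 0.001]
force: [-2.7, 3.8, 13.3]
width: 0.148
gripper_force: 40.0
```

Emit:
apply_moves([
  [0,0,0,0,-0.2],
  [0,0,0,0,-0.3],
  [0,0,0,0,-0.3],
  [0,0,0,0,-0.34],
  [0,0,0,0,-0.34],
  [0,0,0,0,-0.34],
  [0,0,0,0,-0.34],
  [0,0,0,0,-0.34],
  [0,0,0,0,-0.34],
  [0,0,0,0,-0.3],
  [0,0,0,0,0],
])

```text
clock: 12.6
position: [0.4429, -0.328, 0.0666]
ee_rot: [3.099, 0.505, 0.001]
force: [-2.1, 2.3, 13.0]
width: 0.147
gripper_force: 40.0
```

Run:
```python
from h import *
s=observe(); M=R.from_rotvec(s['ee_rot']).as_matrix(); print(s['position'].round(4),np.degrees(np.arctan2(M[1,1],M[0,1])),M[2].round(3),s['joints'].round(2),s['force'],s['ft_torque'])
```

```text
[ 0.4429 -0.328   0.0666] -71.47568905465911 [ 0.     0.002 -1.   ] [-0.15  0.75  1.08  1.98 -0.84  0.94  0.12] [-2.09487371  2.26886065 13.03902161] [ 0.41706772  0.68409239 -0.13349024]
```

Emit:
apply_moves([
  [0,0,0,0.05,0],
  [0,0,0,0.05,0],
  [0,0,0,0.03,0],
  [0,0,0,0.02,0],
  [0,0,0,0,0],
  [0,0,0,0,0],
])

```text
clock: 13.35
position: [0.4427, -0.3269, 0.0747]
ee_rot: [-3.1, -0.51, 0.0]
force: [1.8, -1.1, -4.4]
width: 0.146
gripper_force: 40.0
```

Emit:
apply_moves([
  [50,0,0,0,0],
  [50,0,0,0,0],
  [50,0,0,0.3,0],
  [50,0,0,0.6,0],
  [50,0,0,0.9,0.3],
  [50,0.3,0,0.9,0.36],
  [50,0.6,0.1,0.8,0.36],
  [50,0.6,0.1,0,0.36],
  [50,0.6,0.1,0,0.36],
  [50,0.6,0.1,0,0.36],
  [50,0.5,0.1,0,0.36],
  [50,0.4,0,0,0.36],
])

```text
clock: 14.85
position: [0.6596, -0.2966, 0.2862]
ee_rot: [2.023, 2.403, -0.001]
force: [-0.1, 0.3, -0.1]
width: 0.503
gripper_force: 0.0
```

Emit:
apply_moves([
  [50,0.05,0.1,0,0.36],
  [50,0,0,0,0.36],
  [50,0,0,0,0.36],
  [50,0,0,0,0.36],
  [50,0,0,0,0.36],
  [50,0,0,0,0.36],
  [50,0,0,0,0.12],
  [50,0,0,0,0],
  [50,0,0,0,0],
])

```text
clock: 15.98
position: [0.6614, -0.2913, 0.2856]
ee_rot: [0.42, 3.113, -0.001]
force: [-0.2, 0.5, -0.4]
width: 0.499
gripper_force: 0.0
```

Run:
```python
from pot import *
s=observe(); M=R.from_rotvec(s['ee_rot']).as_matrix(); print(s['position'].round(4),np.degrees(np.arctan2(M[1,1],M[0,1])),s['joints'].round(2))
im,d,c=grab('wrist'); save(im,'w3'); P=cloud(d,c)
cx,cy=.601,-.322
for _ in range(3):
    m=(np.hypot(P[...,0]-cx,P[...,1]-cy)<.046)&(abs(P[...,2]-.055)<.003)
    h=cv2.convexHull((P[m][:,:2]*1000).astype(np.float32))[:,0]; s=np.linalg.lstsq(np.c_[2*h,np.ones(len(h))],(h**2).sum(1),rcond=None)[0]; print(m.sum(),s[:2],np.sqrt(s[2]+s[0]**2+s[1]**2)); cx,cy=s[:2]/1000
print([(t,z) for t,n,z in notch(P,cx,cy) if z is None or z<54])
# scene: lids
for cam in('scene','side'):
    im2,d2,c2=grab(cam); save(im2,cam+'1'); Q=cloud(d2,c2)
    for n,x,y,z0,z1 in(('car',.50,.026,.047,.063),('p2',.443,-.326,.085,.102)):
        m=(abs(Q[...,0]-x)<.1)&(abs(Q[...,1]-y)<.052)&(Q[...,2]>z0)&(Q[...,2]<z1)
        nl,lab,st,ce=cv2.connectedComponentsWithStats(m.astype(np.uint8))
        for i in range(1,nl):
            if st[i,4]>30:
                q=Q[lab==i]; r=cv2.minAreaRect((q[:,:2]*1000).astype(np.float32)); print(cam,n,st[i],np.round(r[0],1),np.round(r[1],1),r[2],np.median(q[:,2]))
```

```text
[ 0.6614 -0.2913  0.2856] 74.6484945103322 [ 0.05  0.6   0.54  1.23 -0.3   1.38  1.87]
2575 [ 600.58521141 -322.92891316] 39.364396931341034
2575 [ 600.58521141 -322.92891316] 39.364396931341034
2575 [ 600.58521141 -322.92891316] 39.364396931341034
[(-95, 47), (-90, 48), (-85, 48), (-80, 47), (80, 8), (85, 8), (90, 8), (95, 7), (100, 8), (105, 8), (110, 8), (115, 47)]
scene car [342 286  24  16 184] [478.9  27.6] [14.6 47.9] 75.78974914550781 0.05401887668815869
scene p2 [384 134  22   9 145] [ 444.1 -325.9] [48.7 15.4] 17.130338668823242 0.09319652293014125
side car [364 251   6  32  54] [447.1  22. ] [93.7  0.6] 89.70524597167969 0.055113707646252535
side car [336 264  27  12 212] [479.3  28.2] [15.1 47.9] 75.87995147705078 0.055088693439329595
side p2 [350 169  15   7  81] [ 441.9 -324.1] [42.  16.1] 13.983434677124023 0.0929169595896911
```

View pics/w3.png

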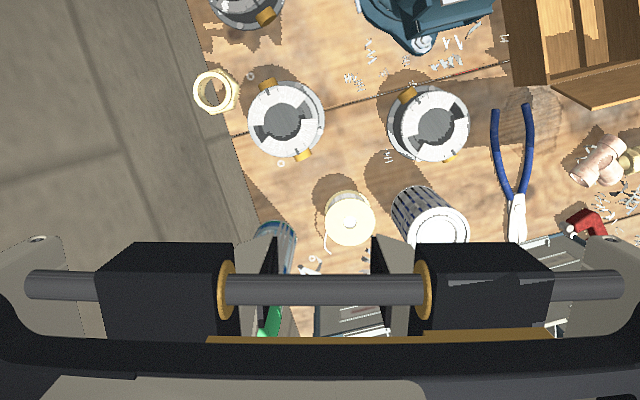

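View pics/scene1.png

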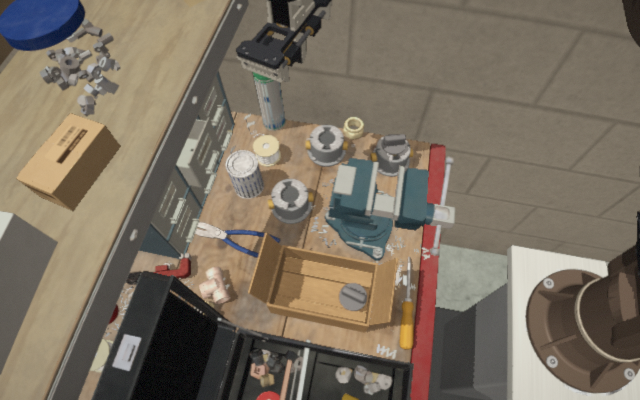

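Run:
```python
from h import *
im=cv2.imread('pics/w3.png')[...,::-1]; _,_,c=grab('wrist')
g=cv2.cvtColor(np.ascontiguousarray(im),cv2.COLOR_RGB2GRAY)
v,u=np.mgrid[60:180,225:345]
for z in(.055,.047):
    X=onplane(np.c_[u.ravel(),v.ravel()],z,c); cx,cy=.6006,-.3229
    r=np.hypot(X[:,0]-cx,X[:,1]-cy); a=np.degrees(np.arctan2(X[:,1]-cy,X[:,0]-cx)); gg=g[60:180,225:345].ravel()
    print(z,[(t,int(np.median(gg[k]))) for t in range(-180,180,5) if (k:=(r>.0235)&(r<.027)&(a>=t)&(a<t+5)).any()])
pts=onplane([(267,86),(303,154)],.030,c); print(pts.round(4))
```

```text
0.055 [(-180, 245), (-175, 246), (-170, 245), (-165, 245), (-160, 245), (-155, 249), (-150, 252), (-145, 251), (-140, 248), (-135, 248), (-130, 247), (-125, 251), (-120, 249), (-115, 248), (-110, 247), (-105, 246), (-100, 149), (-95, 84), (-90, 87), (-85, 88), (-80, 91), (-75, 92), (-70, 90), (-65, 124), (-60, 252), (-55, 248), (-50, 246), (-45, 248), (-40, 253), (-35, 249), (-30, 244), (-25, 250), (-20, 254), (-15, 246), (-10, 246), (-5, 245), (0, 245), (5, 247), (10, 246), (15, 246), (20, 247), (25, 246), (30, 249), (35, 253), (40, 252), (45, 249), (50, 253), (55, 252), (60, 249), (65, 245), (70, 254), (75, 252), (80, 255), (85, 87), (90, 99), (95, 137), (100, 132), (105, 137), (110, 129), (115, 206), (120, 249), (125, 245), (130, 252), (135, 251), (140, 250), (145, 253), (150, 247), (155, 253), (160, 249), (165, 255), (170, 246), (175, 246)]
0.047 [(-180, 246), (-175, 245), (-170, 245), (-165, 245), (-160, 246), (-155, 246), (-150, 254), (-145, 252), (-140, 250), (-135, 249), (-130, 245), (-125, 251), (-120, 249), (-115, 250), (-110, 246), (-105, 247), (-100, 255), (-95, 88), (-90, 97), (-85, 99), (-80, 99), (-75, 99), (-70, 85), (-65, 127), (-60, 254), (-55, 255), (-50, 248), (-45, 253), (-40, 253), (-35, 249), (-30, 247), (-25, 254), (-20, 250), (-15, 246), (-10, 245), (-5, 247), (0, 245), (5, 246), (10, 247), (15, 246), (20, 246), (25, 247), (30, 251), (35, 253), (40, 252), (45, 247), (50, 253), (55, 252), (60, 245), (65, 245), (70, 253), (75, 252), (80, 112), (85, 111), (90, 128), (95, 137), (100, 132), (105, 138), (110, 130), (115, 205), (120, 251), (125, 245), (130, 251), (135, 251), (140, 250), (145, 251), (150, 247), (155, 253), (160, 249), (165, 254), (170, 249), (175, 245)]
[[ 0.5582 -0.3308  0.03  ]
 [ 0.6446 -0.3128  0.03  ]]
```

Emit:
apply_moves([
  [40,-0.5,0.88,0,0],
  [40,-0.5,0.88,0,0],
  [40,-0.5,0.88,0,0],
  [40,-0.5,0.88,0,0],
  [40,-0.5,0.88,0,0],
  [40,-0.5,0.88,0,0],
  [40,0,0,0,0],
  [40,0,0,-0.9,0],
  [40,0,0,-0.9,0],
  [40,0,0,-0.9,0],
  [40,0,0,0,0],
  [40,0,0,0,0],
])

```text
clock: 17.68
position: [0.4829, 0.0252, 0.1246]
ee_rot: [0.418, 3.112, 0.0]
force: [0.0, 0.2, 0.2]
width: 0.397
gripper_force: 0.0
```

Run:
```python
from h import *
s=observe(); M=R.from_rotvec(s['ee_rot']).as_matrix(); print(s['position'].round(4),np.degrees(np.arctan2(M[1,1],M[0,1])),s['force'].round(1))
P=None
im2,d2,c2=grab('side'); Q=cloud(d2,c2)
m=(abs(Q[...,0]-.5)<.1)&(abs(Q[...,1]-.026)<.052)&(Q[...,2]>.047)&(Q[...,2]<.063)
nl,lab,st,ce=cv2.connectedComponentsWithStats(m.astype(np.uint8))
for i in range(1,nl):
    if st[i,4]>30: q=Q[lab==i]; print(st[i],cv2.minAreaRect((q[:,:2]*1000).astype(np.float32)))
```

```text
[0.4829 0.0252 0.1246] 74.69875215737231 [0.  0.2 0.2]
[364 252   6  31  54] ((447.018798828125, 22.407941818237305), (94.24659729003906, 0.6501609683036804), 89.75997161865234)
[336 264  27  12 207] ((479.4656982421875, 28.96985626220703), (13.69481372833252, 47.709327697753906), 75.30490112304688)
```

Emit:
apply_moves([
  [40,-0.03,0.02,-0.6,0],
  [40,0,0,-0.5,0],
  [40,0,0,-0.33,0],
  [40,0,0,0,0],
  [0,0,0,0,0],
  [0,0,0,0,0],
  [0,0,0,0,0],
  [0,0,0,0.3,0],
  [0,0,0,0.6,0],
  [0,0,0,0.9,0],
  [0,0,0,0.9,0],
  [0,0,0,0.9,0],
], newtons=40)

```text
clock: 19.23
position: [0.4792, 0.0268, 0.255]
ee_rot: [-0.417, -3.114, 0.0]
force: [1.6, 0.2, -3.0]
width: 0.149
gripper_force: 39.9
```

Emit:
apply_moves([
  [0,0,0,0.1,0],
  [0,0.29,-0.83,0,-0.32],
  [0,0.29,-0.83,0,-0.32],
  [0,0.29,-0.83,0,-0.32],
  [0,0.29,-0.83,0,-0.32],
  [0,0.29,-0.83,0,-0.32],
  [0,0.29,-0.83,0,-0.32],
  [0,0.29,-0.83,0,-0.32],
  [0,0,0,0,0],
  [0,0,0,0,0],
])

```text
clock: 20.48
position: [0.6011, -0.3211, 0.2575]
ee_rot: [-2.005, -2.416, 0.001]
force: [-0.7, 0.3, -2.9]
width: 0.149
gripper_force: 40.0
```

Run:
```python
from held import *
s=observe(); M=R.from_rotvec(s['ee_rot']).as_matrix(); print(s['position'].round(4),np.degrees(np.arctan2(M[1,1],M[0,1])),s['force'].round(1),s['joints'].round(2))
im,d,c=grab('wrist'); P=cloud(d,c); L,m=held(P,s['position'],s['ee_rot'])
k=m&(L[...,2]>-.002)&(L[...,2]<.014); q=(L[k]*1000); print(k.sum(),q.min(0),q.max(0),np.median(q,0))
h=cv2.convexHull(q[:,:2].astype(np.float32))[:,0]; h=h[h[:,0]>6]
print(least_squares(lambda p:np.hypot(h[:,0]-p[0],h[:,1]-p[1])-28,[0,0],loss='soft_l1').x)
print(h.round(1).tolist())
```

```text
[ 0.6011 -0.3211  0.2575] 10.622133665215664 [-0.7  0.3 -2.9] [-0.06  0.6   0.82  1.42 -0.44  1.31  0.97]
zhist {-30: 77, -28: 86, -26: 71, -24: 75, -22: 83, -20: 845, -18: 1005, -16: 281, -14: 119, -12: 134, -10: 119, -8: 108, -6: 90, -4: 67, -2: 56, 0: 35, 2: 29, 4: 22, 6: 1810, 8: 923, 10: 64, 12: 28, 14: 0, 16: 0, 18: 0, 20: 0, 22: 0, 24: 1, 26: 106, 28: 68}
2967 [  2.04675277 -26.99144477  -1.98540588] [28.89995819 27.53394545 12.84050607] [ 1.59342461e+01 -4.76828726e-03  7.72005377e+00]
[0.91582755 0.10474286]
[[28.899999618530273, -3.0], [28.799999237060547, 3.5], [28.700000762939453, 4.5], [28.0, 7.0], [27.200000762939453, 9.5], [25.700000762939453, 13.5], [22.700000762939453, 17.600000381469727], [20.299999237060547, 20.299999237060547], [19.799999237060547, 20.799999237060547], [18.899999618530273, 21.399999618530273], [16.5, 22.899999618530273], [12.800000190734863, 25.299999237060547], [12.100000381469727, 25.700000762939453], [6.699999809265137, -27.0], [12.0, -25.600000381469727], [12.899999618530273, -25.100000381469727], [13.600000381469727, -24.700000762939453], [15.5, -23.5], [19.299999237060547, -21.0], [19.799999237060547, -20.600000381469727], [20.799999237060547, -19.799999237060547], [23.200000762939453, -16.700000762939453], [24.399999618530273, -15.100000381469727], [25.700000762939453, -13.199999809265137], [25.700000762939453, -13.0], [27.0, -9.899999618530273], [27.600000381469727, -8.399999618530273], [28.5, -5.5]]
```

Emit:
apply_moves([
  [0,0,-0.05,-0.8,0],
  [0,0,0,-0.8,0],
  [0,0,0,-0.7,0],
  [0,0,0,0,0],
  [0,0,0,0,0],
])

```text
clock: 21.15
position: [0.6025, -0.3244, 0.1231]
ee_rot: [2.004, 2.417, 0.001]
force: [0.2, -0.0, -1.6]
width: 0.143
gripper_force: 40.0
```

Emit:
apply_moves([
  [0,-0.02,0.01,-0.3,0],
  [0,0,0,-0.15,0],
  [0,0,0,-0.1,0],
  [0,0,0,-0.1,0],
  [0,0,0,-0.06,0],
  [0,0,0,0,0],
  [0,0,0,0,0],
])

```text
clock: 22.02
position: [0.6005, -0.3243, 0.079]
ee_rot: [2.007, 2.417, 0.0]
force: [-0.9, -0.1, 2.2]
width: 0.151
gripper_force: 40.0
```

Emit:
apply_moves([
  [0,0,0,-0.06,0],
  [0,0,0,-0.06,0],
  [0,0,0,-0.05,0],
  [0,0,0,0,0],
  [0,0,0,0,0],
])

```text
clock: 22.65
position: [0.6006, -0.3244, 0.0691]
ee_rot: [2.006, 2.416, 0.0]
force: [-2.7, 2.1, 9.1]
width: 0.148
gripper_force: 40.0
```

Emit:
apply_moves([
  [0,0,0,-0.01,-0.2],
  [0,0,0,0,-0.3],
  [0,0,0,0,-0.3],
  [0,0,0,0,-0.34],
  [0,0,0,0,-0.34],
  [0,0,0,0,-0.34],
  [0,0,0,0,-0.34],
  [0,0,0,0,-0.34],
  [0,0,0,0,-0.34],
  [0,0,0,0,-0.3],
  [0,0,0,0,0],
])

```text
clock: 24.02
position: [0.6013, -0.3236, 0.069]
ee_rot: [-3.128, -0.29, -0.002]
force: [-2.9, 5.3, 15.4]
width: 0.147
gripper_force: 40.0
```

Emit:
apply_moves([
  [0,0,0,0.05,0],
  [0,0,0,0.05,0],
  [0,0,0,0.03,0],
  [0,0,0,0.03,0],
  [0,0,0,0,0],
  [0,0,0,0,0],
])

```text
clock: 24.78
position: [0.601, -0.3236, 0.077]
ee_rot: [-3.128, -0.292, -0.001]
force: [4.8, 1.0, -0.8]
width: 0.15
gripper_force: 40.0
```

Emit:
apply_moves([
  [0,0,0,0.03,0],
  [0,0,0,0,0],
  [0,0,0,0,0],
])

```text
clock: 25.15
position: [0.601, -0.3236, 0.0772]
ee_rot: [3.128, 0.292, -0.001]
force: [9.7, -2.5, -15.6]
width: 0.153
gripper_force: 40.0
```

Emit:
apply_moves([
  [50,0,0,0,0],
  [50,0,0,0,0],
  [50,0,0,0.3,0],
  [50,0,0,0.6,0],
  [50,0,0,0.9,0],
  [50,0,0,0.9,0],
  [50,-0.1,0.1,0.5,-0.1],
  [0,-0.5,0.8,0,-0.1],
  [0,-0.5,0.8,0,-0.1],
  [0,-0.5,0.8,0,-0.1],
  [0,0,0,0,0],
  [0,0,0,0,0],
])

```text
clock: 26.65
position: [0.5047, -0.1745, 0.2724]
ee_rot: [-3.141, 0.022, -0.003]
force: [-0.3, -0.8, 0.9]
width: 0.02
gripper_force: 0.0
```

Run:
```python
from h import *
s=observe(); M=R.from_rotvec(s['ee_rot']).as_matrix(); print(s['position'].round(4),np.degrees(np.arctan2(M[1,1],M[0,1])),s['joints'].round(2))
for cam in('scene','side'):
    im2,d2,c2=grab(cam); save(im2,cam+'2'); Q=cloud(d2,c2)
    for n,x,y,z0,z1 in(('p1',.601,-.323,.082,.11),('p2',.443,-.326,.082,.11)):
        m=(np.hypot(Q[...,0]-x,Q[...,1]-y)<.05)&(Q[...,2]>z0)&(Q[...,2]<z1)
        if m.sum()>20: q=Q[m]; r=cv2.minAreaRect((q[:,:2]*1000).astype(np.float32)); print(cam,n,m.sum(),np.round(r[0],1),np.round(r[1],1),r[2],np.median(q[:,2]))
```

```text
[ 0.5047 -0.1745  0.2724] -90.7977917111758 [-0.65  0.47  1.3   1.79 -0.48  1.25 -0.8 ]
scene p1 151 [ 602.7 -321.3] [45.6 14.5] 10.144861221313477 0.09253918134737371
scene p2 97 [ 437.5 -328.1] [33.9 14.6] 17.578685760498047 0.09307384261133611
side p1 114 [ 604.  -318.8] [44.8 13.1] 17.72123908996582 0.09078270597762492
side p2 95 [ 442.8 -323.9] [42.  16.1] 15.801972389221191 0.09218791328796572
```

View pics/scene2.png

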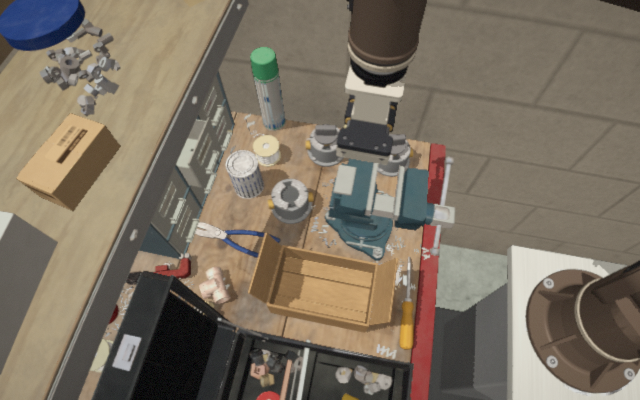

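Emit:
apply_moves([
  [0,0,0.5,0,0],
  [0,0,0.5,0,0],
  [0,0,0,0,0],
])

```text
clock: 27.12
position: [0.505, -0.1135, 0.2711]
ee_rot: [3.141, -0.021, -0.001]
force: [0.6, 0.3, -0.8]
width: 0.006
gripper_force: 0.0
```

```bash
python3 -c "
from h import *
s=observe();print(s['position'],s['joints'].round(3),s['dq'].round(3))"
```

```text
[ 0.50503344 -0.11350599  0.27106813] [-0.793  0.429  1.297  1.825 -0.438  1.226 -0.948] [ 0.036  0.002  0.027 -0.001  0.003 -0.003  0.035]
```

Emit:
apply_moves([
  [0,0,0,0,0.36],
  [0,0,0,0,0.36],
  [0,0,0,0,0.36],
  [0,0,0,0,0.36],
  [0,0,0,0,0.36],
  [0,0,0,0,0.36],
  [0,0,0.2,0,0.36],
  [0,0,0.2,0,0.36],
  [0,0,0.2,0,0.36],
  [0,0,0.2,0,0.36],
  [0,0,0.2,0,0.36],
  [0,0,0.2,0,0.36],
])

```text
clock: 28.62
position: [0.5048, -0.0443, 0.2712]
ee_rot: [1.497, 2.761, -0.001]
force: [-0.2, -0.1, 0.3]
width: 0.002
gripper_force: 0.0
```

Emit:
apply_moves([
  [0,-0.2,0.2,0,0.36],
  [0,-0.3,0.2,0,0.36],
  [0,-0.3,0.2,0,0.36],
  [0,-0.3,0.2,0,0.36],
  [0,-0.3,0.2,0,0.36],
  [0,-0.3,0.2,0,0.19],
  [0,-0.3,0,0,0],
  [0,0,0,0,0],
  [0,0,0,0,0],
])

```text
clock: 29.75
position: [0.3851, 0.0296, 0.2713]
ee_rot: [0.004, 3.141, 0.0]
force: [0.3, 0.5, -1.0]
width: 0.006
gripper_force: 0.0
```

```bash
python3 -c "
from h import *
s=observe();M=R.from_rotvec(s['ee_rot']).as_matrix(); print(s['position'],s['joints'].round(3),np.degrees(np.arctan2(M[1,1],M[0,1])))"
```

```text
[0.38514571 0.02959372 0.27134992] [-0.715 -0.04   0.492  2.059  0.021  1.117  1.337] 89.85835526450009
```

Emit:
apply_moves([
  [0,-0.08,0,-0.8,0],
  [0,0,0,-0.8,0],
  [0,0,0,-0.8,0],
  [0,0,0,-0.3,0],
  [0,0,0,0,0],
  [0,0,0,0,0],
])

```text
clock: 30.5
position: [0.3806, 0.0298, 0.1098]
ee_rot: [0.002, 3.141, -0.0]
force: [-1.0, 0.4, 0.3]
width: 0.005
gripper_force: 0.0
```

Emit:
apply_moves([
  [0,0.25,0,0,0],
  [0,0.25,0,0,0],
  [0,0.25,0,0,0],
  [0,0.25,0,0,0],
  [0,0.25,0,0,0],
  [0,0.25,0,-0.1,0],
  [0,0.15,0,-0.1,0],
  [0,0,0,-0.1,0],
  [0,0,0,-0.1,0],
  [0,0,0,-0.1,0],
  [0,0,0,0,0],
  [0,0,0,0,0],
])

```text
clock: 32.0
position: [0.4785, 0.03, 0.0792]
ee_rot: [-0.001, -3.142, -0.0]
force: [0.0, -0.3, 0.4]
width: 0.003
gripper_force: 0.0
```

Emit:
apply_moves([
  [0,0,0,-0.05,0],
  [0,0,0,-0.05,0],
  [0,0,0,-0.03,0],
  [0,0,0,0,0],
  [0,0,0,0,0],
])

```text
clock: 32.62
position: [0.4791, 0.03, 0.0734]
ee_rot: [0.002, 3.14, 0.003]
force: [-10.1, -0.5, 39.6]
width: 0.003
gripper_force: 19.8
```

Emit:
apply_moves([
  [0,0,0,0.4,0],
  [0,0,0,0.9,0],
  [0,0,0,0.9,0],
  [0,0.9,-0.15,0.3,0],
  [0,0.9,-0.15,0,0],
  [0,0.9,0,0,0],
  [0,0.9,0,0,0],
  [0,0,0,0,0],
  [0,0,0,-0.6,0],
  [0,0,0,-0.6,0],
  [0,0,0,-0.3,0],
  [0,0,0,0,0],
])

```text
clock: 34.12
position: [0.6936, 0.0121, 0.1305]
ee_rot: [-0.001, -3.139, -0.0]
force: [0.3, 0.0, 0.4]
width: 0.003
gripper_force: 0.0
```

Emit:
apply_moves([
  [0,0,0,-0.35,0],
  [0,-0.25,0,0,0],
  [0,-0.25,0,0,0],
  [0,-0.25,0,0,0],
  [0,-0.25,0,0,0],
  [0,-0.25,0,0,0],
  [0,-0.25,0,-0.1,0],
  [0,-0.12,0,-0.1,0],
  [0,0,0,-0.1,0],
  [0,0,0,-0.1,0],
  [0,0,0,-0.12,0],
  [0,0,0,0,0],
])

```text
clock: 35.62
position: [0.5972, 0.0119, 0.0783]
ee_rot: [-0.001, -3.14, 0.0]
force: [-0.3, 0.7, 0.4]
width: 0.003
gripper_force: 0.0
```

Emit:
apply_moves([
  [0,0,0,-0.04,0],
  [0,0,0,-0.03,0],
  [0,0,0,0,0],
  [0,0,0,0,0],
])

```text
clock: 36.12
position: [0.5975, 0.012, 0.0751]
ee_rot: [0.001, 3.141, 0.0]
force: [0.4, -0.2, -0.1]
width: 0.006
gripper_force: 0.0
```

Emit:
apply_moves([
  [0,0,0,-0.02,0],
  [0,0,0,-0.02,0],
  [0,0,0,0,0],
])

```text
clock: 36.5
position: [0.5977, 0.012, 0.074]
ee_rot: [0.002, 3.141, 0.001]
force: [-5.4, 0.8, 16.9]
width: 0.002
gripper_force: 8.3
```

Touching flat. Lift away and check.

Emit:
apply_moves([
  [0,0,0,0.4,0],
  [0,0,0,0.9,0],
  [0,0,0,0.9,0],
  [0,-0.5,0.1,0.9,0],
  [0,-0.5,0,0.5,0],
  [0,0,0,0,0],
  [0,0,0,0,0],
])

```text
clock: 37.38
position: [0.5375, 0.0183, 0.2882]
ee_rot: [-0.001, -3.142, -0.001]
force: [-0.1, 1.4, -0.3]
width: 0.004
gripper_force: 0.0
```

Run:
```python
from m1 import *
im,d,c=grab('wrist'); save(im,'w4'); P=cloud(d,c)
im2,d2,c2=grab('scene'); save(im2,'scene3'); Q=cloud(d2,c2)
for nm,PP in(('w',P),('s',Q)):
    for n,x0,x1 in(('near',.45,.495),('far',.58,.625)):
        m=(PP[...,0]>x0)&(PP[...,0]<x1)&(PP[...,1]>-.02)&(PP[...,1]<.07)&(PP[...,2]>.06)&(PP[...,2]<.12)
        if m.sum()>50: cc,nn,q=plane(PP[m]); print(nm,n,len(q),cc.round(4),nn.round(3))
for n,x,y in(('p1',.601,-.323),('p2',.443,-.326)):
    m=(np.hypot(Q[...,0]-x,Q[...,1]-y)<.05)&(Q[...,2]>.082)&(Q[...,2]<.11)
    if m.sum()>20: q=Q[m]; print(n,m.sum(),cv2.minAreaRect((q[:,:2]*1000).astype(np.float32)),np.median(q[:,2]))
```

```text
w near 3788 [0.4725 0.025  0.0744] [0.003 0.001 1.   ]
w far 2486 [0.5989 0.0261 0.0746] [-0. -0.  1.]
s near 1130 [0.4724 0.0262 0.073 ] [-0.001 -0.005  1.   ]
s far 468 [0.6024 0.0515 0.0727] [0.002 0.009 1.   ]
p2 159 ((444.55322265625, -325.81439208984375), (48.162837982177734, 15.190984725952148), 20.340858459472656) 0.0928246374348497
```

View pics/scene3.png

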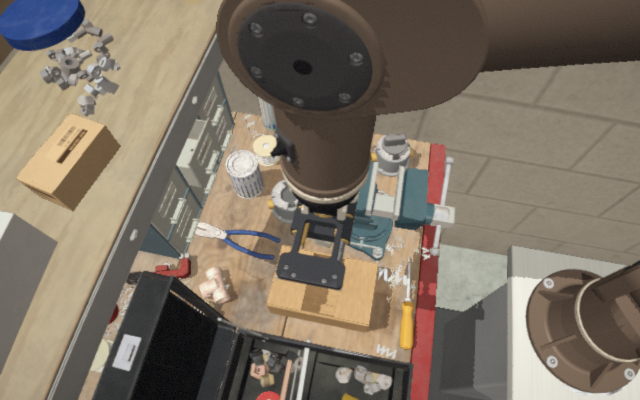

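```bash
python3 -c "
from cell import arm
print(arm.sign_off())"
```

```text
the job is handed in; nothing more can be done
None
```

I locked both lids that were in the carton (there was no third) on pots 1 and 2, folded both flaps flat, and handed the job in at about 38 s; the arm hid pot 1 in the last picture, but its lid held when I pulled up on it and looked locked once released.

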